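Draw the straightedge out of its case and lay it in the rest

TASK

First take the stone tooth model off the straightedge and stand it upright on the bare bench, clear of the case and the rest. Then lift the front end of the straightedge over the lip of its case, draw it out endwise from under the hood, lay it flat on the bare bench and let go, take it again by its middle and lay it gently in the rest: graduated face up, down in both channels and centred lengthwise. Leave the other things on the bench where they are.

Things in the scene. Friction and masses are not known exactly. Their poses are not given: they have to be found in the camera images.
- straightedge: Loose aluminium straightedge, a bar 20 (x) x 200 (y) x 16 (z) mm, 0.13 to 0.25 kg, graduations on its top face. Origin: centre of its underside; y runs along it to the front end, z up. It starts on the floor of the storage case, under the stone model, with about 4 mm of play at each end and 3 mm at each side; its front 80 mm is not under the hood.
- bar_front (a point): Middle of the lower edge of the straightedge's front end (y = +100 mm on the bar).
- bar_rear (a point): Middle of the lower edge of the straightedge's rear end (y = -100 mm on the bar). The bench (top z = 0, front edge at x = 0.45 m) is bare between the case and the rest's near side and for 150 mm beyond the hooded half of the case (away from the robot); the bar may be laid down in front of the rest.
- storage_case: Grey case fixed to the bench, 50 (x) x 226 (y) x 39 (z) mm. Origin: centre of its underside; y lengthwise, toward the open front. Floor plate 50 mm wide, top at z = 6. A fixed hood covers y = -110 to +20: roof underside z = 34, top z = 39, walls inside at x = -13 and 13 (outside 18), rear wall inside at y = -104. The front has a fixed lip (lip_top).
- lip_top (a point): Middle of the top of the case's lip (case x = 0, y = 108, z = 20 mm). The lip is 40 mm wide, y = 104 to 112, 14 mm above the case floor, 2 mm lower than the bar's top.
- hood_edge (a point): Middle of the lower front edge of the hood's roof (case x = 0, y = 20, z = 34 mm). Lifted level, the bar meets the roof after 12 mm, too soon to clear the lip. With its rear end on the floor its front can rise about 20 mm (5.7 degrees) before the bar meets this edge; it clears the lip from 14 mm (4.1 degrees). Drawn along its own slope at a tilt between, it passes both.
- rest_stand: Dark steel rest fixed to the bench: base plate 60 (x) x 220 (y) x 6 (z) mm with two open-topped channels in line along y, at y = 45 to 105 and -105 to -45. Origin: centre of its underside. Channel floors z = 30, side cheeks up to z = 42, 27 mm apart inside, 39 outside. The 90 mm between them is open, so the bar can only be held by its middle there; either end may go either way.
- stone_model: Loose stone (plaster) tooth model, 39 (x) x 74 (y) x 35 (z) mm, flat underside, yellowish stone, 0.11 to 0.18 kg. Its plain base, the lower 19 mm, is the part to hold. Origin: centre of its underside, z up. At the start it stands on the uncovered front of the straightedge, its length along the bar. It can be held across its 39 mm width.
- powder_jar: Bystander: jar with blue screw cap, 42 mm across, 58 mm high; origin centre of its underside.
- wax_block: Bystander: wax block 36 x 60 x 16 mm; origin centre of its underside.
- tape_roll: Bystander: roll of masking tape, 100 mm across, 25 mm high, lying flat; origin centre of its underside. Overhead at this right-hand side hangs a fixed lamp: round head 122 mm across at about x 0.365, y -0.40, z 0.56 m, its 100 mm wide boom running back from x = 0.43 m at z = 0.63 to 0.72 m: keep a raised wrist clear of both (draw in before swinging past).
- screwdriver: Bystander: small screwdriver 132 mm long, 14 mm thick, lying along its y; origin centre of its underside.
- glue_bottle: Bystander: slim white bottle with a nozzle, 41 mm across, 126 mm high; origin centre of its underside.
Mind the look-alikes: they are no part of the job. What is shaped like the stone_model but green or purple is not meant.

How it is judged (in metres and radians):
On the way, in this order (a step that is already met when the one before it is completed fails the run):
1. the stone model stands upright on the bare bench, let go, touching neither case, bar nor rest (height (world z) of stone_model between -0.004 and 0.004 m and angle between stone_model's own z axis and vertical below 0.1 rad and linear speed of stone_model below 0.02 m/s and contact force between stone_model and the fingers below 0.05 N and contact force between stone_model and storage_case below 0.05 N and contact force between stone_model and straightedge below 0.05 N and contact force between stone_model and rest_stand below 0.05 N), for 0.2 s.
2. the straightedge's front end is past the lip and above it while its rear end is still under the hood (y of bar_front in the frame of storage_case above 0.115 m and z of bar_front in the frame of storage_case above 0.02 m and y of bar_rear in the frame of storage_case below 0.015 m and z of bar_rear in the frame of storage_case below 0.034 m), for 0.1 s.
3. the straightedge lies flat on the bare bench out of the case and is let go (height (world z) of straightedge between -0.004 and 0.004 m and angle between straightedge's own z axis and vertical below 0.05 rad and linear speed of straightedge below 0.02 m/s and contact force between straightedge and the fingers below 0.05 N and contact force between straightedge and storage_case below 0.05 N), for 0.2 s.
At the end, for the whole second after the job is handed in: The straightedge lies let go, graduated face up, on both channel floors of the rest (3 mm in height, 6 mm sideways, 0.1 rad), centred lengthwise within 15 mm; the stone model stands upright (0.1 rad) on the bare bench, touching neither case, straightedge nor rest; all at rest (all of step 1 and x of straightedge in the frame of rest_stand between -0.006 and 0.006 m and y of straightedge in the frame of rest_stand between -0.015 and 0.015 m and z of straightedge in the frame of rest_stand between 0.027 and 0.033 m and angle between the y axis of straightedge and the y axis of rest_stand, either way round below 0.1 rad and angle between straightedge's own z axis and vertical below 0.05 rad and linear speed of straightedge below 0.02 m/s and contact force between straightedge and the fingers below 0.05 N).
It fails at once if the stone model is tipped over (angle between stone_model's own z axis and vertical above 0.5 rad).
It fails at once if the straightedge is dropped or driven hard into the rest (over 80 N) (contact force between straightedge and rest_stand above 80 N).
It fails at once if another thing on the bench is shifted by more than 3 cm (distance of any of powder_jar, wax_block, tape_roll, screwdriver, glue_bottle from where it was at the start of the episode above 0.03 m).
It also fails if it takes over 72 s, if anything falls off the work surface, if the arm or the gripper's body presses on something with over 40 N, if the wrist force passes 120 N, or if a joint passes its speed limit or range.

ROBOT

A 7-joint arm with a two-finger parallel gripper is mounted at the origin on a cart in front of the work surface, level with it; the furniture and walls round the work are solid. World frame = base frame: x ahead of the robot, y to its left, z up, the work surface at z = 0. Lengths are in m, angles in degrees, forces in N, time in s.
With the tool pointing down it reaches from about 0.35 to 0.775 m from the base axis. Payload 3.1 kg.
Tool frame: the origin (TCP) lies on the centre line of the jaws, within the pads' length; the fingertips stand 17 mm ahead of it and the grasp point (between the pads) lies 2 mm behind it (robot.tip_reach is the distance from the TCP to the fingertips, in m); z points along the fingers, y is the line along which they close (so a half turn about z gives the same grasp; the last joint's range is limited). The gripper opens to 85 mm and grips with 20 to 120 N. Pads are 22 mm wide; open, the fingers measure 114 mm over their backs; the gripper's body (76 mm by 85 mm) begins 54 mm behind the grasp point. The pads swing forward as they close: fully open they stand 13 mm farther back than shut.
Start: joints at [65.22, 17.813, 0.802, 86.603, -0.252, 75.585, -1.558], TCP at [0.21, -0.509, 0.248] pointing down, gripper open.
Joint ranges: [-154.91, 154.91], [-16.99, 109.72], [-72.82, 74.43], [7.12, 147.25], [-82.49, 262.49], [11.32, 116.49], [-174.64, 174.64]. Speed limits (degrees/s): [159.86, 159.86, 180, 180, 180, 180, 180].

INTERFACE

Orientations are given as [roll, pitch, yaw] about the fixed x, y, z axes, in that order (R = Rz(yaw) Ry(pitch) Rx(roll)).
In Python, from station import robot, fingers, vision, workorder, recognise gives the robot as it stands. Calls block until the motion is done:
- robot.move_to(position, orientation): joint-space move of the TCP to a pose.
- robot.line_to(position, orientation=None, velocity=0.15, f_stop=None): straight line of the TCP; orientation=None keeps the orientation; velocity is the mean speed in m/s. With f_stop (N) it stops when the force on the tool has changed by that much, and returns True; else False.
- robot.move_j(angles): joint-space move.
- fingers.gripper_to(opening, force=None): opening from 0.0 (shut) to 1.0 (fully open); force is the grip in N (None keeps the last); returns when the fingers have stopped.
- robot.pause(seconds).
- robot.inverse_kinematics(position, orientation): joint angles nearest the present ones, or None.
- vision.grab_frame(name): name is "scene" or "top"; returns the picture (480x640x3 uint8, red, green, blue); there is no depth.
- vision.calibration(name): a dict with "mtx" (3x3 intrinsics, pixels), "extrinsics" (4x4, takes a point from world to camera coordinates). Camera axes: x right, y up, looking along -z (the intrinsics and any distortion apply to the point x, -y, -z); pixel columns grow to the right and rows downward; lengths in m; the calibration is good to about 2 mm. A picture is of the moment at which its call begins. calibration takes no time and is no camera call.
A pose or a line that the arm cannot do raises robot.PlanningError and nothing moves.
- workorder.close_job(): hands the job in; it is judged then, once.
Trained networks look in the newest picture that a camera, given by its name, has taken for a name from the list of things; names that differ only in an ending like _2 or _b are one class to them, and where a whole thing is asked for, a point or a joint stands for the part that bears it (a point fixed in the world has none). Each returns a list of dicts, best first, with "p" (0 to 1); they miss things now and then, are a little off and sometimes report something else, mostly with a low value. They report only what shows in the picture. A call takes as long as a camera call. They do not tell look-alikes from the thing itself.
- recognise(label, camera): "rect" ([centre column, centre row, width, height] in pixels, round what is visible of it).
Readings, each from a call of its own:
- robot.current_time_s(): time.
- robot.current_joint_positions(): joint angles.
- robot.current_dq(): joint speeds.
- robot.current_joint_torque(): joint torques, N m.
- robot.current_tool_pos(): TCP position.
- robot.current_eef_rot(): TCP orientation.
- robot.current_contact_force(): force on the tool from outside, world axes, zero at the start.
- robot.current_torque(): the same for the moment, N m.
- robot.current_finger_gap(): opening from 0.0 (shut) to 1.0 (fully open).
- robot.current_gripper_force(): force on a finger pad.
Only numpy, scipy, OpenCV 4.12 (cv2) and the standard library are available. Lean on these libraries where they do the work, as an engineer would, in place of code of your own. Each camera call takes 0.05 s, during which the arm holds its last target. There are 200 camera calls.

## Working session

There is one attempt and no reset: what is moved stays moved. The work goes in short steps, each a Python script; the robot and the scene stay as the last script left them, time stands still between calls to the robot, and variables do not carry over. Pictures are saved under pics/ and viewed, at most 10 in all, crops included, and the job is handed in when it is done.

```bash
ls; mkdir -p pics; cat > h.py <<'E'
import numpy as np, cv2
from station import robot, fingers, vision, workorder, recognise
def cal(n):
    c=vision.calibration(n); return c,np.array(c['mtx']),np.array(c['extrinsics'])
def proj(n,P):
    c,K,E=cal(n); P=np.atleast_2d(P); q=(E[:3,:3]@P.T).T+E[:3,3]
    q=q*[1,-1,-1]; d=np.array(c.get('dist',c.get('distortion',np.zeros(5))),float)
    return cv2.projectPoints(q,np.zeros(3),np.zeros(3),K,d)[0][:,0]
def unproj(n,px,z):
    c,K,E=cal(n); d=np.array(c.get('dist',c.get('distortion',np.zeros(5))),float)
    u=cv2.undistortPoints(np.array(px,float).reshape(-1,1,2),K,d)[:,0]
    r=np.c_[u[:,0],-u[:,1],-np.ones(len(u))]@E[:3,:3]; o=-E[:3,:3].T@E[:3,3]
    return o+r*((z-o[2])/r[:,2])[:,None]
def snap(n,f):
    im=vision.grab_frame(n); cv2.imwrite('pics/'+f,im[:,:,::-1]); return im
E
python3 - <<'E'
from h import *
for n in ('top','scene'):
    snap(n,n+'0.png'); c,K,E=cal(n); print(c.keys(),K.round(1).tolist(),E.round(3).tolist())
    for l in ['straightedge','storage_case','rest_stand','stone_model','powder_jar','wax_block','tape_roll','screwdriver','glue_bottle','lip_top','hood_edge','bar_front']:
        for r in recognise(l,n)[:4]:
            print(n,l,round(r['p'],2),np.round(r['rect']),unproj(n,r['rect'][:2],0.02)[0,:2].round(3))
E
```

```text
pics
dict_keys(['mtx', 'extrinsics']) [[525.2, 0.0, 318.1], [0.0, 525.2, 250.9], [0.0, 0.0, 1.0]] [[0.016, -1.0, -0.025, -0.014], [0.996, 0.014, 0.087, -0.665], [-0.087, -0.026, 0.996, -1.225], [0.0, 0.0, 0.0, 1.0]]
top straightedge 0.52 [335. 323.  30.  13.] [ 0.495 -0.047]
top straightedge 0.16 [360. 318.  96.  27.] [ 0.508 -0.105]
top storage_case 0.9 [358. 317.  94.  26.] [ 0.51 -0.1 ]
top rest_stand 0.59 [253. 257.  97.  27.] [0.649 0.154]
top stone_model 0.71 [347. 322.   4.  10.] [ 0.499 -0.075]
top stone_model 0.68 [303. 172.  27.  18.] [0.857 0.037]
top stone_model 0.59 [154. 270.  24.  24.] [0.613 0.393]
top stone_model 0.54 [331. 322.  31.  16.] [ 0.497 -0.037]
top powder_jar 0.7 [317. 247.  18.  18.] [ 0.675 -0.001]
top wax_block 0.85 [169. 314.  26.  11.] [0.509 0.352]
top wax_block 0.67 [331. 322.  31.  17.] [ 0.498 -0.037]
top wax_block 0.67 [501. 288.  45.  44.] [ 0.585 -0.439]
top tape_roll 0.66 [501. 285.  44.  42.] [ 0.59  -0.439]
top screwdriver 0.52 [262. 200.  41.  13.] [0.787 0.135]
top glue_bottle 0.57 [353. 203.  19.  22.] [ 0.783 -0.085]
top glue_bottle 0.38
[... 664 characters left out ...]
 stone_model 0.71 [368. 255.  18.  20.] [ 0.516 -0.064]
scene stone_model 0.6 [252. 240.  14.  16.] [0.836 0.052]
scene powder_jar 0.67 [306. 247.  13.  24.] [ 0.68  -0.005]
scene wax_block 0.69 [256. 338.  29.  27.] [0.483 0.374]
scene wax_block 0.69 [298. 220.  12.  34.] [ 0.83  -0.138]
scene wax_block 0.54 [308. 246.  11.  21.] [ 0.681 -0.014]
scene tape_roll 0.9 [418. 212.  31.  23.] [ 0.568 -0.423]
scene screwdriver 0.73 [241. 263.  35.  13.] [0.75  0.172]
scene glue_bottle 0.84 [296. 220.  11.  37.] [ 0.835 -0.132]
scene lip_top 0.9 [380. 254.  52.  44.] [ 0.498 -0.092]
scene hood_edge 0.69 [378. 253.  53.  46.] [ 0.503 -0.092]
scene bar_front 0.64 [369. 259.  20.  18.] [ 0.501 -0.047]
```

```bash
python3 - <<'E'
import cv2
a=cv2.imread('pics/top0.png'); b=cv2.imread('pics/scene0.png')
cv2.imwrite('pics/v1.png',cv2.resize(a[140:380,130:530],(800,480),interpolation=cv2.INTER_CUBIC))
p=cv2.resize(a[295:345,300:420],(800,333),interpolation=cv2.INTER_CUBIC)
q=cv2.resize(b[220:300,330:450],(400,267),interpolation=cv2.INTER_CUBIC)
r=cv2.resize(a[235:280,195:310],(400,157),interpolation=cv2.INTER_CUBIC)
import numpy as np
c=np.zeros((600,800,3),np.uint8);c[:333]=p;c[333:600,:400]=q;c[333:490,400:]=r
cv2.imwrite('pics/v2.png',c)
E
```

```text
(no output)
```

View pics/v1.png

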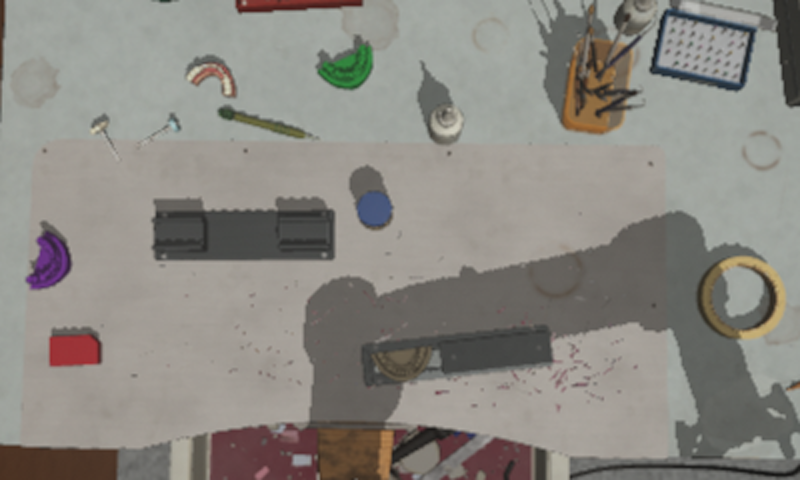

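View pics/v2.png

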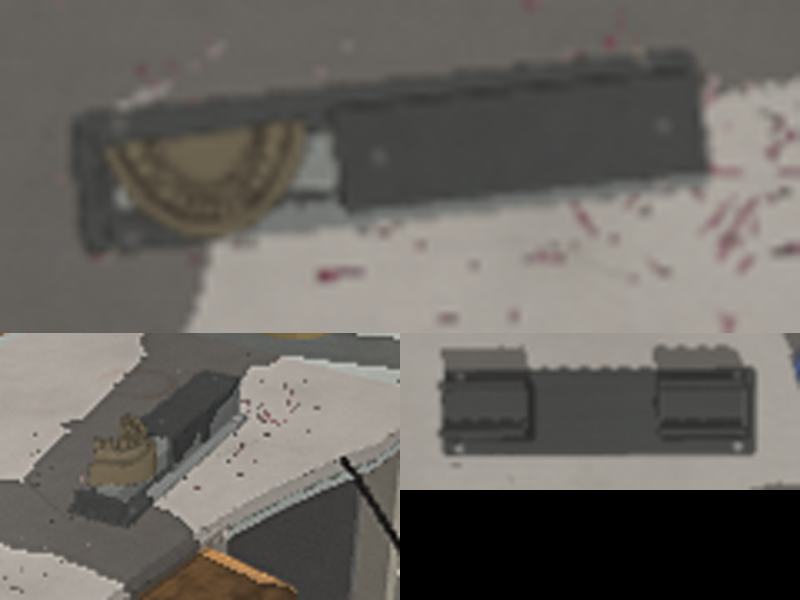

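Candidates for the stone model in the top picture: the yellowish one on the bar in the case (331,322), the green one (303,172), the purple one (154,270) and the small red/white one (about 236,178). The yellowish one in the case is the right one, and the crop confirms it. The case's hood is on the right and its open front on the left. The rest is at (253,257). The bench between case and rest is clear.

```bash
cat >> h.py <<'E'
from scipy.optimize import least_squares
def T(p,L):
    c,s=np.cos(p[2]),np.sin(p[2]); L=np.atleast_2d(L)
    return np.c_[p[0]+c*L[:,0]-s*L[:,1],p[1]+s*L[:,0]+c*L[:,1],L[:,2]]
def fit(n,L,px,p0):
    r=least_squares(lambda p:(proj(n,T(p,L))-px).ravel(),p0,x_scale=[.01,.01,.1]); return r.x,r.fun.reshape(-1,2)
E
python3 - <<'E'
from h import *
a=cv2.imread('pics/top0.png')
px=np.array([[335,110],[348,212],[690,72],[708,177],[75,115],[88,250]])/6.667+[300,295]
L=np.array([[18,20,39],[-18,20,39],[18,-110,39],[-18,-110,39],[25,113,6],[-25,113,6]])/1e3
pc,e=fit('top',L,px,[.51,-.1,.1]); print('case',pc,np.degrees(pc[2]),e.round(1).tolist())
pr2=(np.array([[443,368],[755,368],[755,455],[443,455]])-[400,333])/3.478+[195,235]
L2=np.array([[30,110,6],[30,-110,6],[-30,-110,6],[-30,110,6]])/1e3
pr,e=fit('top',L2,pr2,[.65,.15,0]); print('rest',pr,np.degrees(pr[2]),e.round(1).tolist())
np.save('p.npy',[pc,pr])
# stone: crop extent
s=np.array([[105,145],[303,125],[215,235]])/6.667+[300,295]
W=unproj('top',s,.055); c,sn=np.cos(pc[2]),np.sin(pc[2])
d=W[:,:2]-pc[:2]; print('stone pts in case',np.c_[c*d[:,0]+sn*d[:,1],-sn*d[:,0]+c*d[:,1]].round(4).tolist())
for n in('top','scene'):
    im=cv2.imread('pics/%s0.png'%n); s=6
    x0,y0,w,h=(300,295,120,50) if n=='top' else (325,215,110,90)
    im=cv2.resize(im[y0:y0+h,x0:x0+w],None,fx=s,fy=s,interpolation=cv2.INTER_CUBIC)
    def dr(L,col,p=pc):
        q=((proj(n,T(p,np.array(L)/1e3))-[x0,y0]+.5)*s).astype(int); cv2.polylines(im,[q],True,col,1)
    dr([[18,20,39],[-18,20,39],[-18,-110,39],[18,-110,39]],(0,255,0))
    dr([[25,113,6],[-25,113,6],[-25,-113,6],[25,-113,6]],(0,255,255))
    dr([[20,112,20],[-20,112,20],[-20,104,20],[20,104,20]],(255,0,255))
    dr([[10,100,22],[-10,100,22],[-10,20,22],[10,20,22]],(255,0,0))
    cv2.imwrite('pics/o_%s.png'%n,im)
a=cv2.imread('pics/o_top.png');b=cv2.imread('pics/o_scene.png');c=np.zeros((a.shape[0]+b.shape[0],720,3),np.uint8)
c[:a.shape[0],:]=a;c[a.shape[0]:,:b.shape[1]]=b;cv2.imwrite('pics/v3.png',cv2.resize(c,None,fx=.71,fy=.71))
E
```

```text
case [ 0.50755755 -0.10227379  0.11804104] 6.763253455434174 [[-0.5, -0.1], [-0.8, 0.1], [1.7, -0.0], [0.8, -0.3], [-0.7, -0.2], [-0.6, 0.4]]
rest [0.64869634 0.15764351 0.0151671 ] 0.8690106040861415 [[0.1, 0.3], [0.2, 0.2], [0.1, -0.2], [-0.4, -0.2]]
stone pts in case [[0.0143, 0.1001], [0.0142, 0.0311], [-0.0203, 0.0653]]
```

View pics/v3.png

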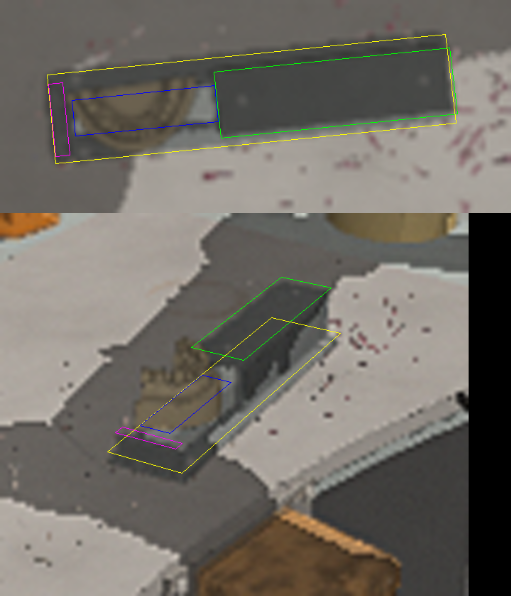

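```bash
cat >> h.py <<'E'
from scipy.spatial.transform import Rotation as R
PC=np.array([.5082,-.1015,.118]); PR=np.array([.6495,.1585,.0152])
YF=90  # yaw of tool relative to frame
def pose(p,L,tilt=0,yaw=None):
    a=p[2]; r=R.from_rotvec(np.radians(tilt)*np.array([np.cos(a),np.sin(a),0]))*R.from_euler('xyz',[180,0,np.degrees(a)+YF],degrees=True)
    return T(p,L)[0].tolist(), r.as_euler('xyz',degrees=True).tolist()
def st(m=''):
    print(m,'t',round(robot.current_time_s(),2),np.round(robot.current_tool_pos(),4),'gap',round(robot.current_finger_gap(),3),'gf',np.round(robot.current_gripper_force(),1),'F',np.round(robot.current_contact_force(),1))
E
python3 - <<'E'
from h import *
st(); print(robot.tip_reach,robot.current_eef_rot())
for yf in (90,-90):
    import h; h.YF=yf
    for p,L in((PC,[0,.065,.12]),(PC,[0,.065,.033]),([.63,-.17,.118],[0,0,.03]),(PC,[0,.3,.1]),(PR,[0,0,.05]),(PR,[0,0,.2])):
        q=robot.inverse_kinematics(*h.pose(np.array(p),L)); print(yf,None if q is None else np.round(q,0))
E
```

```text
t 1.3 [ 0.2096 -0.5085  0.2483] gap 1.005 gf 0.0 F [-0.2 -0.2 -0.2]
0.017 [ 1.79998127e+02 -2.33767459e-05  2.23968562e+01]
90 [ 30.  23. -36. 104.  15.  59.  -5.]
90 [ 28.  30. -33. 108.  21.  48. -10.]
90 [ 31.  43. -28.  83.  22.  59.   5.]
90 [ 20.  36. -63. 103.  36.  64. -48.]
90 [  7.  47. -39.  79.  30.  65. -34.]
90 [ 11.  41. -48.  68.  30.  82. -33.]
-90 [ -45.   31.   65.  106.  -31.   63. -141.]
-90 [ -43.   42.   64.  111.  -45.   58. -131.]
-90 [  11.   40.    5.   84.   -4.   56. -157.]
-90 [ 19.  35. -62. 103.  35.  63. 133.]
-90 [ 17.  56. -62.  78.  50.  74. 134.]
-90 [ 15.  47. -62.  68.  40.  86. 141.]
```

```bash
python3 - <<'E'
from h import *
robot.line_to([.155,-.375,.22],velocity=.25); st('in')
P,o=pose(PC,[0,.0655,.13])
q0=np.array(robot.current_joint_positions())
# swing drawn in, then out over the stone
robot.move_to([.38,-.06,.22],o); st('swung')
robot.move_to(P,o); print(np.round(robot.current_joint_positions()))
fingers.gripper_to(.75,force=40)
P,_=pose(PC,[0,.0655,.034]); print(robot.line_to(P,velocity=.1,f_stop=8)); st('down')
fingers.gripper_to(0.0,force=40); st('grip')
P,_=pose(PC,[0,.0655,.12]); robot.line_to(P,velocity=.12); st('up')
snap('scene','s1.png'); snap('top','t1.png')
a=cv2.imread('pics/s1.png')[160:340,250:490];b=cv2.imread('pics/t1.png')[270:360,290:430]
c=np.zeros((600,480,3),np.uint8);c[:360]=cv2.resize(a,(480,360),interpolation=2);c[360:]=cv2.resize(b,(480,308),interpolation=2)[:240]
cv2.imwrite('pics/v4.png',c)
E
```

```text
in t 2.04 [ 0.1556 -0.3764  0.2208] gap 1.002 gf 0.0 F [-0.1  0.1  0.4]
swung t 3.48 [ 0.3799 -0.0616  0.2199] gap 0.998 gf 0.0 F [-0.7 -0.   0.2]
[ 34.  23. -40. 103.  17.  60.  -6.]
False
down t 5.6 [ 0.5012 -0.0364  0.0346] gap 0.749 gf 0.0 F [0.1 0.7 0.3]
grip t 5.96 [ 0.5009 -0.0365  0.0347] gap 0.418 gf 40.2 F [-1.3 -0.4  6. ]
up t 6.83 [ 0.4997 -0.0366  0.1192] gap 0.417 gf 40.0 F [-0.1 -0.3 -1.4]
```

View pics/v4.png

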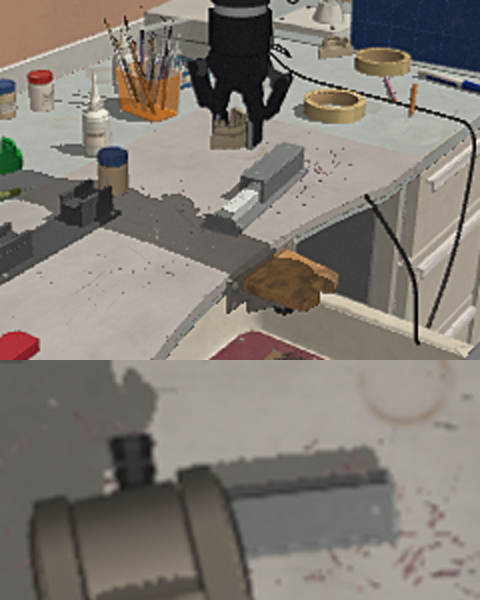

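The stone model is held (scene crop around 235,130, off the bar), and the case with the bright bar stayed put. Next I set it down beyond the hood.

```bash
python3 - <<'E'
from h import *
S=np.array([.63,-.165,.118])
P,o=pose(S,[0,0,.12]); robot.line_to(P,o,velocity=.2)
P,_=pose(S,[0,0,.03]); robot.line_to(P,velocity=.12)
P,_=pose(S,[0,0,.008]); print(robot.line_to(P,velocity=.025,f_stop=4)); st('placed')
fingers.gripper_to(.7); st('rel'); robot.pause(.2)
P,_=pose(S,[0,0,.12]); robot.line_to(P,velocity=.15); st()
P,o=pose(PC,[0,.065,.12]); robot.move_to(P,o); 
fingers.gripper_to(.45)
P,_=pose(PC,[0,.065,.035]); robot.line_to(P,velocity=.12); st('over bar')
P,_=pose(PC,[0,.065,.016]); print(robot.line_to(P,velocity=.025,f_stop=5)); st('floor')
snap('scene','s2.png')
a=cv2.imread('pics/s2.png')[150:310,270:470]
cv2.imwrite('pics/v5.png',cv2.resize(a,(750,600),interpolation=2))
E
```

```text
True
placed t 9.48 [ 0.6299 -0.1651  0.0163] gap 0.421 gf 43.1 F [-0.3 -1.   4.1]
rel t 9.84 [ 0.6286 -0.165   0.0147] gap 0.702 gf 0.0 F [0.4 0.7 0.1]
 t 10.89 [ 0.6291 -0.1651  0.1189] gap 0.701 gf 0.0 F [-0.3  0.6 -0.8]
over bar t 12.85 [ 0.5012 -0.0368  0.0356] gap 0.449 gf 0.0 F [ 0.2 -0.7 -0.2]
True
floor t 13.41 [ 0.5006 -0.037   0.0218] gap 0.451 gf 2.4 F [-1.2  0.1  4.8]
```

View pics/v5.png

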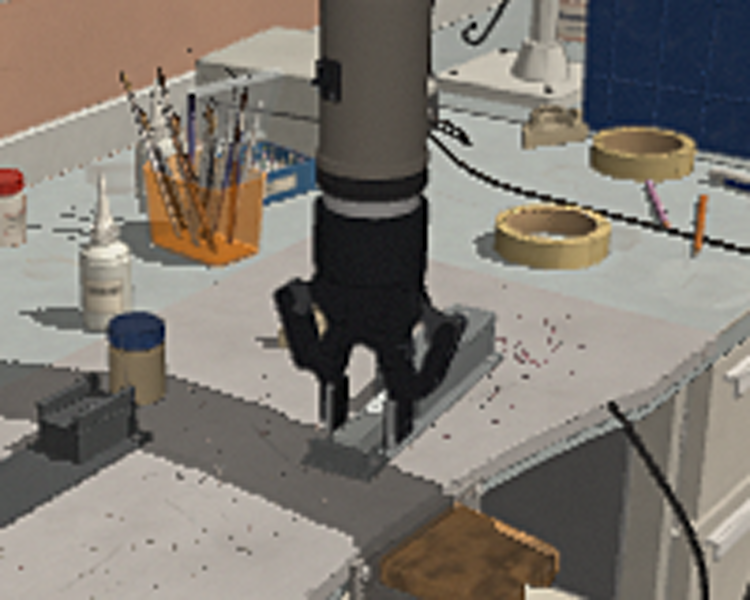

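The fingers straddle the bar just behind the lip, and the stone model stands behind the gripper at about (300,330). I raise slightly, grip and tilt.

```bash
cat >> h.py <<'E'
def barpose(d,tilt,zT,yg=.065,up=0):
    # TCP held at case (0,yg,zT); bar tilted about its rear lower edge then drawn d along its slope
    t=np.radians(tilt);c,s=np.cos(t),np.sin(t); y=yg+.1; z=zT-.006
    return pose(PC,[0,-.1+c*y-s*z+d*c,.006+s*y+c*z+d*s+up],tilt)
E
python3 - <<'E'
from h import *
z=.0265
robot.line_to(pose(PC,[0,.065,z])[0],velocity=.05)
fingers.gripper_to(0.,force=80); st('grip')
robot.pause(.1); p=np.array(robot.current_tool_pos())
for t in (1.5,3,4.6):
    P,o=barpose(0,t,z); r=robot.line_to(P,o,velocity=.03,f_stop=15); st(f'tilt{t} {r}')
snap('scene','s3.png')
a=cv2.imread('pics/s3.png')[200:290,330:450]
cv2.imwrite('pics/v6.png',cv2.resize(a,(800,600),interpolation=2))
E
```

```text
grip t 14.02 [ 0.5003 -0.0369  0.0266] gap 0.208 gf 79.7 F [-2.3 -0.1  3.4]
tilt1.5 False t 14.41 [ 0.5008 -0.0382  0.0305] gap 0.207 gf 79.2 F [-0.1 -0.3 -1.3]
tilt3 False t 14.7 [ 0.5008 -0.0387  0.0349] gap 0.211 gf 79.2 F [ 0.1 -0.1 -0.9]
tilt4.6 False t 15.01 [ 0.5009 -0.0394  0.0396] gap 0.212 gf 79.2 F [-0.8 -0.2 -1.2]
```

View pics/v6.png

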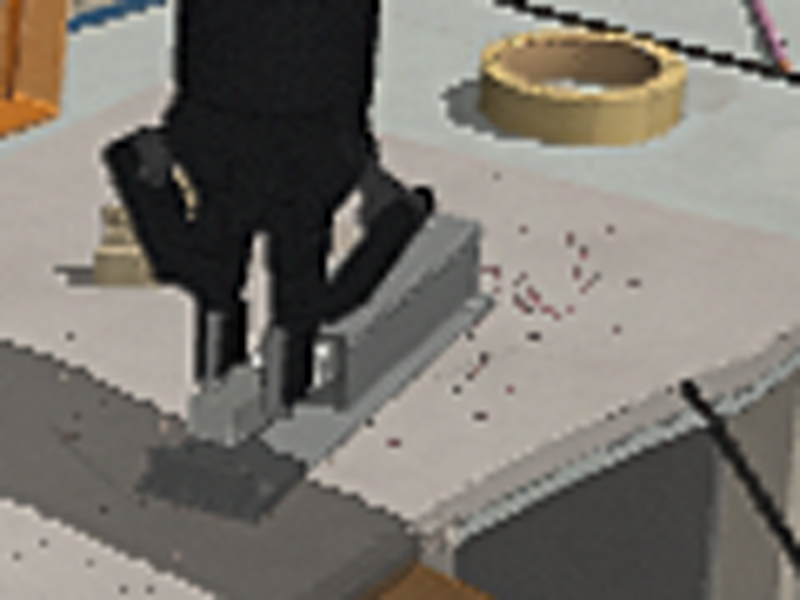

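The front end of the bar shows above the lip (around 215,410), clear of it. I draw it out along its slope.

```bash
python3 - <<'E'
from h import *
z=.0265
def go(d,t,up=0,v=.06,f=12):
    P,o=barpose(d,t,z,up=up); r=robot.line_to(P,o,velocity=v,f_stop=f); st(f'd{d} {r}'); return r
for d in (.03,.06,.095):
    if go(d,4.6): break
else:
    robot.pause(.15)
    go(.135,4.6); go(.15,4.6,up=.02); go(.225,4.6,up=.03,v=.12); print(np.round(robot.current_joint_positions()))
snap('scene','s4.png')
E
```

```text
d0.03 False t 15.71 [ 0.4972 -0.0093  0.042 ] gap 0.206 gf 79.1 F [ 0.4 -0.1 -1.1]
d0.06 False t 16.36 [0.4937 0.0203 0.0445] gap 0.21 gf 79.1 F [ 0.5 -0.  -1.8]
d0.095 False t 17.09 [0.4897 0.0547 0.0472] gap 0.208 gf 79.1 F [ 0.3  0.4 -1.4]
d0.135 False t 18.06 [0.485  0.0941 0.0504] gap 0.208 gf 79.1 F [-0.4 -0.4 -2.1]
d0.15 False t 18.64 [0.4833 0.1094 0.072 ] gap 0.209 gf 79.1 F [ 0.5 -0.  -1.1]
d0.225 False t 19.43 [0.4744 0.1825 0.0873] gap 0.207 gf 79.1 F [-0.2 -0.2 -1.1]
[ 13.  28. -43. 105.  17.  54. -30.]
```

```bash
python3 - <<'E'
from h import *
B=np.array([.545,.14,.0152])
P,o=pose(B,[0,.065,.09]); robot.line_to(P,o,velocity=.12); st()
robot.line_to(pose(B,[0,.065,.03])[0],velocity=.1)
print(robot.line_to(pose(B,[0,.065,.016])[0],velocity=.02,f_stop=4)); st('down')
fingers.gripper_to(.5); st('rel')
robot.line_to(pose(B,[0,.065,.12])[0],velocity=.15); robot.pause(.2)
P,o=pose(B,[-.12,-.14,.2]); robot.move_to(P,o)
im=snap('top','t5.png'); snap('scene','s5.png')
for n in('top','scene'):
  for l in('straightedge','rest_stand'):
    for r in recognise(l,n)[:2]: print(n,l,round(r['p'],2),np.round(r['rect'],1),unproj(n,r['rect'][:2],.016)[0].round(4))
st()
a=cv2.imread('pics/t5.png')[225:335,200:340]
cv2.imwrite('pics/v7.png',cv2.resize(a,None,fx=5.4,fy=5.4,interpolation=2))
E
```

```text
t 20.23 [0.5432 0.2043 0.0895] gap 0.21 gf 79.1 F [ 1.   0.1 -1.9]
True
down t 21.5 [0.5442 0.205  0.0206] gap 0.207 gf 79.7 F [-0.3 -0.5  4.7]
rel t 21.87 [0.5429 0.2043 0.0191] gap 0.499 gf 0.0 F [-0.3 -0.3  0.1]
top straightedge 0.96 [256.9 302.4  83.4   9.6] [0.5403 0.1417 0.016 ]
top rest_stand 0.67 [253.1 257.4  92.1  29.1] [0.6484 0.1538 0.016 ]
top rest_stand 0.25 [359.5 316.1  96.7  33.6] [ 0.5118 -0.1043  0.016 ]
scene straightedge 0.57 [308.9 289.5  58.7  41.7] [0.5278 0.1614 0.016 ]
scene rest_stand 0.8 [271.6 278.5  75.3  53.8] [0.6344 0.1773 0.016 ]
scene rest_stand 0.36 [297.  219.4  13.7  34.6] [ 0.8441 -0.1477  0.016 ]
 t 24.17 [ 0.4274 -0.0009  0.1998] gap 0.5 gf 0.0 F [-0.4 -0.  -0.7]
```

View pics/v7.png

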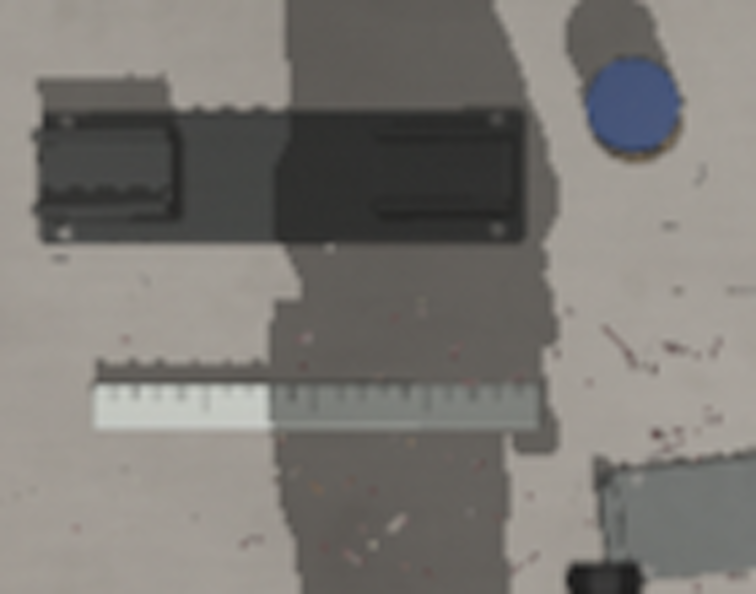

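The bar lies flat, graduations up, at v7 (94..540, 380..430). The rest's base is at (40..523, 109..241). I fit both in this one picture, and the known bar position gives the camera bias.

```bash
python3 - <<'E'
from h import *
f=lambda p:(np.array(p)+.5)/5.4-.5+[200,225]
b,e=fit('top',np.array([[10,100,16],[10,-100,16],[-10,-100,16],[-10,100,16]])/1e3,f([[94,382],[540,381],[540,430],[94,431]]),[.545,.14,0])
r,e2=fit('top',np.array([[30,110,6],[30,-110,6],[-30,-110,6],[-30,110,6]])/1e3,f([[40,109],[522,109],[524,241],[42,241]]),[.65,.155,0])
for x,y in((b,e),(r,e2)): print(x[:2].round(4),np.degrees(x[2]).round(2),y.round(2).tolist())
im=cv2.imread('pics/t5.png');s=5.4;x0,y0=200,225
im=cv2.resize(im[225:335,200:340],None,fx=s,fy=s,interpolation=2)
def dr(p,L,col):
    q=((proj('top',T(p,np.array(L)/1e3))-[x0,y0]+.5)*s).astype(int); cv2.polylines(im,[q],True,col,1)
for y in(45,-105):
    dr(r,[[19.5,y,42],[19.5,y+60,42],[-19.5,y+60,42],[-19.5,y,42]],(0,255,0)); dr(r,[[13.5,y,42],[13.5,y+60,42],[-13.5,y+60,42],[-13.5,y,42]],(0,255,255))
dr(b,[[10,100,16],[10,-100,16],[-10,-100,16],[-10,100,16]],(0,0,255)); dr(r,[[30,110,6],[30,-110,6],[-30,-110,6],[-30,110,6]],(255,0,255))
im=im[80:260,:]; im=cv2.convertScaleAbs(im,alpha=1.8); cv2.imwrite('pics/v8.png',im)
E
```

```text
[0.5466 0.1387] 1.06 [[-0.18, 0.36], [0.24, 0.34], [0.24, -0.35], [-0.3, -0.36]]
[0.6501 0.1587] 0.92 [[0.06, 0.05], [0.58, -0.17], [0.12, -0.01], [-0.77, 0.11]]
```

View pics/v8.png

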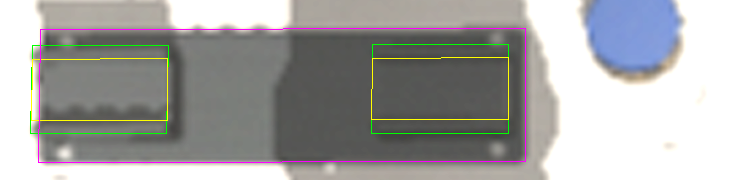

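```bash
cat >> h.py <<'E'
RR=np.array([.6488,.1585,.0155])
E
python3 - <<'E'
from h import *
B=np.array([.5452,.1392,.0165])
P,o=pose(B,[0,0,.1]); robot.move_to(P,o)
fingers.gripper_to(.5,force=80)
robot.line_to(pose(B,[0,0,.03])[0],velocity=.12)
robot.line_to(pose(B,[0,0,.0205])[0],velocity=.04,f_stop=6); st('at bar')
fingers.gripper_to(0.,force=80); st('grip'); z=robot.current_tool_pos()[2]
robot.line_to(pose(B,[0,0,.13])[0],velocity=.12); st('up')
P,o=pose(RR,[0,0,.13]); robot.line_to(P,o,velocity=.12)
robot.line_to(pose(RR,[0,0,.078])[0],velocity=.1); st('above')
r=robot.line_to(pose(RR,[0,0,.030+z-.003])[0],velocity=.02,f_stop=4); st(f'down {r} expect {z+.03}')
snap('top','t6.png'); snap('scene','s6.png')
a=cv2.imread('pics/t6.png')[230:285,190:315];b=cv2.imread('pics/s6.png')[220:320,220:340]
c=np.zeros((600,750,3),np.uint8);c[:264,:600]=cv2.resize(a,(600,264),interpolation=2);c[264:,:403]=cv2.resize(b,(403,336),interpolation=2)
cv2.imwrite('pics/v9.png',c)
E
```

```text
at bar t 26.35 [0.545  0.1391 0.0204] gap 0.499 gf 0.0 F [ 0.1 -0.   0. ]
grip t 26.69 [0.5454 0.1394 0.021 ] gap 0.208 gf 79.8 F [-0.9 -0.4  3.5]
up t 27.76 [0.5445 0.1388 0.129 ] gap 0.211 gf 79.4 F [ 0.7 -0.1 -1.5]
above t 29.45 [0.649  0.1587 0.0783] gap 0.206 gf 79.4 F [ 0.1  0.5 -1.2]
down True expect 0.05100705944277017 t 30.66 [0.6487 0.1584 0.0511] gap 0.206 gf 80.1 F [-0.  -0.   5.1]
```

View pics/v9.png

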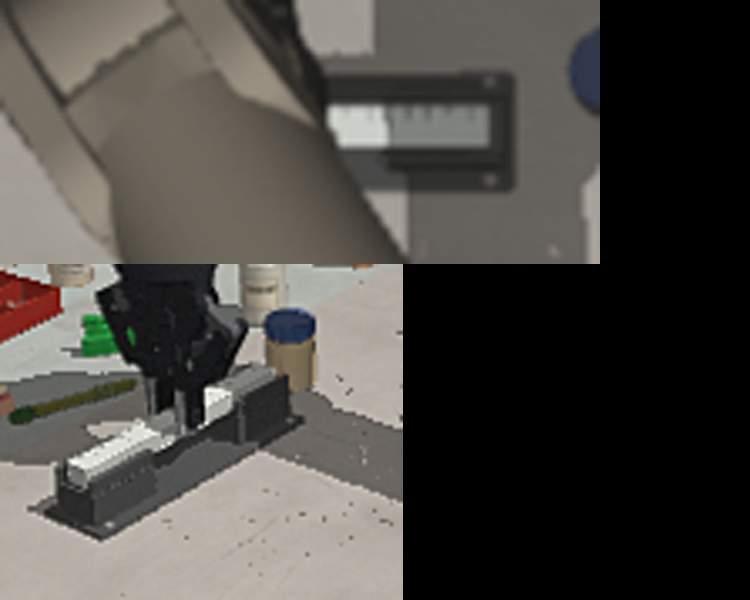

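Contact came at exactly the expected height (0.0511 against 0.0510), and the bar sits between the cheeks of both channels. I release, retreat and look once more.

```bash
python3 - <<'E'
from h import *
fingers.gripper_to(.4); st('rel')
robot.line_to(pose(RR,[0,0,.16])[0],velocity=.12)
P,o=pose(PC,[-.05,.1,.22]); robot.move_to(P,o); robot.pause(.3); st()
snap('top','t7.png'); snap('scene','s7.png')
a=cv2.imread('pics/t7.png')[230:285,190:315];b=cv2.imread('pics/s7.png')[180:320,210:410]
c=np.zeros((600,750,3),np.uint8);c[:264,:600]=cv2.resize(a,(600,264),interpolation=2);c[264:,:480]=cv2.resize(b,(480,336),interpolation=2)
cv2.imwrite('pics/v10.png',c)
E
```

```text
rel t 31.07 [0.6469 0.1574 0.0485] gap 0.401 gf 0.0 F [ 0.3  0.1 -0. ]
 t 33.48 [ 0.4473 -0.0074  0.22  ] gap 0.396 gf 0.0 F [ 0.1  0.8 -0.4]
```

View pics/v10.png

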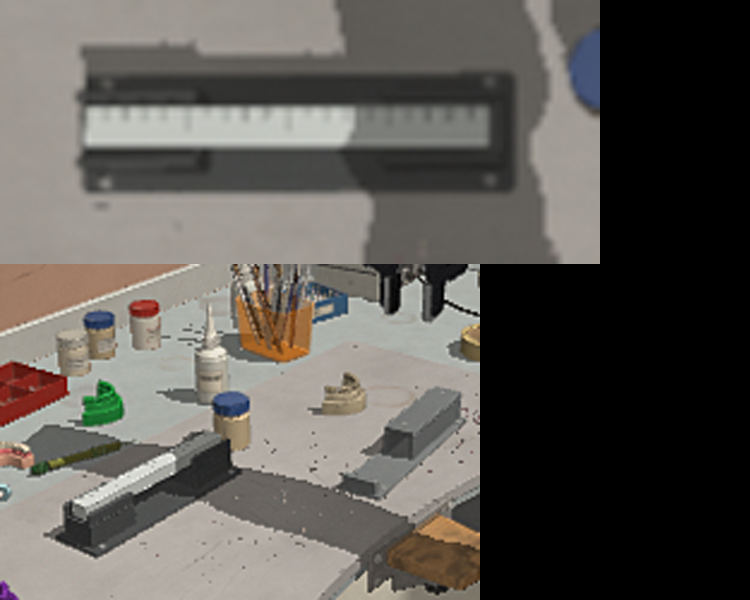

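```bash
python3 - <<'E'
from h import *
b=unproj('top',[[(286.5+.5)/4.8-.5+190,(126+.5)/4.8-.5+230]],.046)[0]; print(b.round(4),'rest cam .6501 .1587')
if abs(b[1]-.1587)<.008: print(workorder.close_job()); st()
E
```

```text
[0.6497 0.1583 0.046 ] rest cam .6501 .1587
the job is handed in; nothing more can be done
None
the job is handed in; nothing more can be done
```

The job is handed in: by the last camera check the straightedge lies graduated face up in both channels, centred to within about 1 mm, the stone model stands upright on the bare bench, and nothing else I could see had moved; the hand-in gave back no verdict.

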